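Lock the filter cap into the dental bench dust extractor

TASK

Fit the blue filter cap into the round port of the white dust extractor: set it in between the bayonet lugs, press it gently down and twist it clockwise by its bar handle until it comes up firm against its stop, without forcing it, and let go. The cap must stay locked level in the port, holding the rubber seal squeezed, and the other things on the bench are left where they are.

Things in the scene. Friction and masses are not known exactly. Their poses are not given: they have to be found in the camera images.
- cap_handle (a point): Centre of the bar handle of the loose blue filter cap (150 to 300 g), which stands upright on the bench; 59 mm above the cap's underside, on its axis. The bar is 84 mm long (this frame's x), 14 mm wide (y), 24 mm high (z, up): grip it across its width. Below it a stem 20 mm across, then a flange 68 mm across, 30 to 36 mm above the underside.
- cap: The same cap; origin at the centre of its underside, axes as cap_handle. The white filter barrel is 48 mm across. Three blue lugs, 12 to 19 mm above the underside and 9 mm wide, stand out from it to a radius of 32 mm: one under the handle's +x end (white mark on top), the others 120 degrees to either side.
- port_mouth (a point): Centre of the top of the extractor's fixed upright round port, 110 mm above the bench, z up. Grey collar 90 mm across, bore 68 mm. The cap's handle centre is 47 mm above this point when its lugs rest on top of the steel tabs, 36 mm when dropped through the gaps onto the seal, about 31 mm when locked.
- extractor: The fixed extractor: white box 150 x 170 mm, 60 mm high; origin on the bench under the port, x axis (towards a red mark on the box) as port_mouth. It breaks if the cap is forced: keep pushes on the cap under about 20 N, and when the stop is felt cease twisting by about 0.4 N m.
- ring_gap (a point): Nominal middle of one of three gaps, 120 degrees apart, in the steel ring flush with the port's top (29 mm from the axis, on +x). Three overhanging tabs (inner radius 26 mm) lie between; gaps span 32 degrees, so lugs drop through with 7 degrees to spare either way. The ring is truly fitted up to 32 degrees off to either side, differently each time: find the gaps by sight or feel.
- ring_stop (a point): Nominal end of a lug's middle, locked: 60 degrees clockwise (from above) of the nominal gap. The lugs pass under the tabs if pressed 1.5 mm or more into the seal; ramps then draw them 3.5 mm down over 41 degrees of turn to a short level part and a hard stop, 53 to 70 degrees from the gap's middle (it varies: feel it). It is tight within 5 degrees of the stop; friction then keeps it.
- gasket (a joint): How far the sprung black rubber seal disc at the bottom of the port is pressed down, m: 0 when free, about 0.005 with the cap locked, 0.009 at most. It pushes up with 3 N plus 1.5 N per mm.
- plug_center (a point): A loose grey blanking plug with a round black knob and no bar handle, 68 mm across, 54 mm high, its middle. Not to be used.
- jaw_model: Loose dental model, white teeth on a blue base 58 x 66 x 14 mm; origin under its centre. Leave alone.
- bowl: Loose steel bowl 100 mm across, 45 mm high; origin under its centre. Leave alone.
- clear_box: Loose clear plastic tray 70 x 50 x 25 mm; origin under its centre. Leave alone.
- jar: Loose amber jar 56 mm across, 70 mm high; origin under its centre. Leave alone.
- wax_knife: Loose spatula 160 mm long; origin under its middle. Leave alone.
- wax_block: Loose red wax block 55 x 35 x 18 mm; origin under its centre. Leave alone.
Things that resemble listed ones, but are neither listed nor needed, are in the scene too. What is meant by the cap is not purple or red, and is the larger of those in its own colour.

How it is judged (in metres and radians):
On the way:
1. the cap's lugs have dropped through the gaps onto the seal (z of cap_handle in the frame of port_mouth below 0.041 m and horizontal distance between cap_handle and port_mouth below 0.005 m), for 0.1 s.
At the end, for the whole second after the job is handed in: The released cap rests locked in the port: seal held down more than 4.4 mm, handle centre less than 33 mm above the mouth and within 5 mm of its axis, cap tilted less than 0.06 rad and at rest (value of joint gasket above 0.0044 m and z of cap_handle in the frame of port_mouth below 0.033 m and horizontal distance between cap_handle and port_mouth below 0.005 m and angle between cap_handle's own z axis and vertical below 0.06 rad and linear speed of cap below 0.02 m/s); the robot touches nothing.
It fails at once if the cap presses on the extractor with more than 38 N, all contacts added up (contact force between cap and extractor above 38 N).
It fails at once if another thing on the bench is moved more than 30 mm (distance of any of plug_center, jaw_model, bowl, clear_box, jar, wax_knife, wax_block from where it was at the start of the episode above 0.03 m).
It also fails if it takes over 72 s, if anything falls off the work surface, if the arm or the gripper's body presses on something with over 40 N, if the wrist force passes 120 N, or if a joint passes its speed limit or range.

ROBOT

A 7-joint arm with a two-finger parallel gripper is mounted at the origin on the work surface. World frame = base frame: x ahead of the robot, y to its left, z up, the work surface at z = 0. Lengths are in m, angles in degrees, forces in N, time in s.
With the tool pointing down it reaches from about 0.425 to 0.875 m from the base axis. Payload 4.7 kg.
Tool frame: the origin (TCP) lies on the centre line of the jaws, within the pads' length; the fingertips stand 8 mm ahead of it and the grasp point (between the pads) lies 11 mm behind it; z points along the fingers, y is the direction in which the jaws open and shut (so a half turn about z gives the same grasp; the last joint's range is limited). The gripper opens to 87 mm and grips with 3 to 60 N. Pads are 19 mm wide; open, the fingers measure 117 mm over their backs; the gripper's body (75 mm by 190 mm) begins 51 mm behind the grasp point.
Start: joints at [76.095, 18.392, -4.016, 83.108, 1.295, 78.541, -3.26], TCP at [0.165, -0.629, 0.193] pointing down, gripper open.
Joint ranges: [-163.93, 163.93], [-17.29, 119.83], [-79.2, 71.16], [3.27, 140.29], [-89.18, 269.18], [5.43, 117.66], [-154.24, 154.24]. Speed limits (degrees/s): [147.25, 147.25, 180, 180, 180, 180, 180].

INTERFACE

Orientations are given as [roll, pitch, yaw] about the fixed x, y, z axes, in that order (R = Rz(yaw) Ry(pitch) Rx(roll)).
In Python, from cell import env gives the robot as it stands. The module is installed in compiled form; this text tells all that it offers.
- The arm moves only by the tool move_arm, never from a script. Its argument "steps" is a list of rows, each a list of 2 entries, a list of its own where there are three numbers: the shift along the tool's x, y, z in m, then the turn about the tool's z in rad. A call has 1 to 20 rows; each row is the pose to reach, as a shift and turn from the pose commanded when the call began, along the tool's axes at that moment; what a row does not reach only later rows make up. A row lasts 1/8 s, in which the tool goes at most 62.5 mm and 10.7 degrees, less where a joint would pass 70% of its speed; a pose out of reach is approached as far as the arm can. A call with a gripper value outside its range is refused whole. "hand" is the closure, from -1 (fully open) to 1 (shut), set as the call begins (left out, the last holds). The fingers move at their own pace and stop on an object; "squeeze" is the grip in N (left out, the last holds). Time passes only in rows, so rows that repeat a pose let the fingers close. It gives the time, the measured TCP pose, the force and the opening at its end, in the units of the state.
- env.get_obs(): the state, without advancing time (a new reading comes with each control period).
- env.read_camera(name): name is "side" or "top"; returns (picture, depth): 420x560x3 uint8, red, green, blue; 420x560 float32, m along the optical axis (not along the pixel's ray), 0 where there is no reading.
- env.calibration(name): a dict with "intrinsics" (3x3 intrinsics, pixels), "D" ([k1, k2, p1, p2, k3] as OpenCV has them; the pictures are not rectified), "position" and "orientation" of the camera in the world. Camera axes: x right, y up, looking along -z (the intrinsics and any distortion apply to the point x, -y, -z); pixel columns grow to the right and rows downward; lengths in m; the calibration is good to about 2 mm. A picture is of the moment at which its call begins. calibration takes no time and is no camera call.
- env.sign_off(): hands the job in, once; it reports no verdict.
Trained networks look in the newest picture that a camera, given by its name, has taken for a name from the list of things; names that differ only in an ending like _2 or _b are one class to them, and where a whole thing is asked for, a point or a joint stands for the part that bears it (a point fixed in the world has none). Each returns a list of dicts, best first, with "conf" (0 to 1); they miss things now and then, are a little off and sometimes report something else, mostly with a low value. They report only what shows in the picture. A call takes as long as a camera call. They do not tell look-alikes from the thing itself.
- env.cut_out(camera, query): "region" (420x560 bool, what is visible of it) and "uv" ([column, row] in pixels, amid what is visible of it).
The state is a dict: "time_s": time; "qpos": joint angles; "joint_velocities": joint speeds; "effort": joint torques, N m; "tool_pos": TCP position; "tool_rot": TCP orientation; "force": force on the tool from outside, world axes, zero at the start; "wrist_torque": the same for the moment, N m; "grip_width": finger opening in m.
Only numpy, scipy, OpenCV 4.12 (cv2) and the standard library are available. Lean on these libraries where they do the work, as an engineer would, in place of code of your own. Each camera call takes 0.05 s, during which the arm holds its last target. There are 200 camera calls.

## Working session

There is one attempt and no reset: what is moved stays moved. The work goes in short steps, Python scripts to look and compute and a tool call to move; the robot and the scene stay as the last step left them, time stands still between calls to the robot, and variables do not carry over. Pictures are saved under pics/ and viewed, about 8 in all and at most 12, crops included, and the job is handed in when it is done.

Besides the shell and the picture viewer there is one more tool, called after ">>>" as name(argument=value, ...), one argument or row to a line, values as JSON. move_arm: Moves the arm, as the interface text tells. Its arguments: {"type":"object","properties":{"steps":{"type":"array"},"hand":{"type":"number"},"squeeze":{"type":"number"}},"required":["steps"]}

```bash
mkdir -p pics; ls; cat > h.py <<'E'
import numpy as np,cv2
from cell import env
from scipy.spatial.transform import Rotation as R
def cal(n):
    c=env.calibration(n);K=np.array(c["intrinsics"]);D=np.array(c["D"],float)
    o=np.array(c["orientation"],float)
    return K,D,np.array(c["position"]),o
def rot(o):
    return o if o.shape==(3,3) else R.from_euler('xyz',o,degrees=True).as_matrix()
def pts(n,uv,d):
    K,D,p,o=cal(n);uv=np.array(uv,float).reshape(-1,1,2);d=np.atleast_1d(d)
    q=cv2.undistortPoints(uv,K,D)[:,0]
    c=np.c_[q[:,0]*d,-q[:,1]*d,-d]
    return c@rot(o).T+p
def proj(n,X):
    K,D,p,o=cal(n);c=(np.atleast_2d(X)-p)@rot(o)
    c=c*[1,-1,-1]
    return cv2.projectPoints(c.reshape(-1,1,3),np.zeros(3),np.zeros(3),K,D)[0][:,0]
def save(n,im): cv2.imwrite('pics/'+n+'.png',im[:,:,::-1])
E
python3 - <<'E'
from h import *
for n in("side","top"):
    print(n,env.calibration(n))
    im,d=env.read_camera(n);save(n+'0',im);np.save(n+'0.npy',d);np.save(n+'0i.npy',im)
    for q in("cap","extractor","plug_center"):
        for r in env.cut_out(n,q)[:4]:
            u=np.round(r["uv"]).astype(int);print(n,q,round(r["conf"],2),u,pts(n,u,d[u[1],u[0]]).round(3),r["region"].sum())
print(env.get_obs())
E
```

```text
pics
side {'intrinsics': array([[484.16496201,   0.        , 281.84287462],
       [  0.        , 484.16496201, 210.99805375],
       [  0.        ,   0.        ,   1.        ]]), 'D': array([-0.10991248,  0.        ,  0.        ,  0.        ,  0.        ]), 'position': array([ 0.22690968, -1.0667678 ,  0.70259034]), 'orientation': array([ 61.36425997,   1.18425567, -15.88804361])}
side cap 0.74 [270 215] [[0.507 0.089 0.042]] 257
side cap 0.61 [351 191] [[0.783 0.161 0.04 ]] 393
side cap 0.56 [309 201] [[0.637 0.13  0.045]] 449
side cap 0.52 [314 222] [[0.614 0.021 0.037]] 133
side extractor 0.93 [330 257] [[ 0.578 -0.194  0.068]] 4193
side plug_center 0.7 [257 201] [[0.496 0.201 0.032]] 275
top {'intrinsics': array([[403.11698208,   0.        , 285.51788172],
       [  0.        , 403.11698208, 204.03090635],
       [  0.        ,   0.        ,   1.        ]]), 'D': array([0.00348163, 0.        , 0.        , 0.        , 0.        ]), 'position': array([0.42564681, 0.01822042, 1.06982497]), 'orientation': array([  7.7658468 ,  -0.73468934, -90.75528824])}
top cap 0.81 [278 186] [[0.
[... 331 characters left out ...]
054]] 542
{'time_s': 0.4, 'qpos': array([76.09505123, 18.39925611, -4.01608067, 83.11876339,  1.29565246,
       78.53997466, -3.25970192]), 'joint_velocities': array([-0.04252272, -0.07434316,  0.00257923, -0.1774889 ,  0.04162386,
       -0.00393507, -0.0276851 ]), 'effort': array([ 1.86763550e-04, -4.90455723e+01, -4.02230686e-01, -3.12294888e+01,
       -6.34301221e-02,  3.62643984e-02,  4.59984562e-05]), 'tool_pos': array([ 0.16502751, -0.62862388,  0.19250498]), 'tool_rot': array([-1.79987192e+02,  3.80553506e-03,  1.47144031e+01]), 'force': array([ 0.14316642,  0.02204332, -0.06445515]), 'wrist_torque': array([ 0.00364781, -0.07425944, -0.03678945]), 'grip_width': 0.08674819288395925}
```

View pics/top0.png

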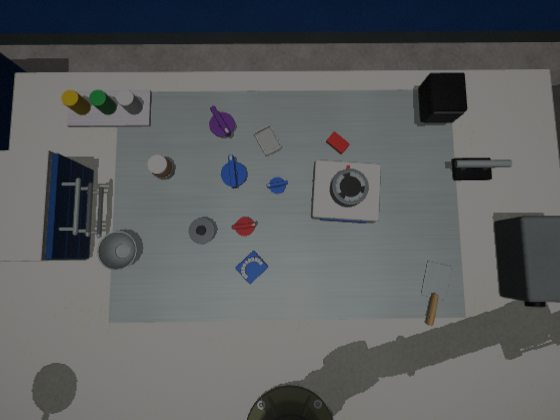

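View pics/side0.png

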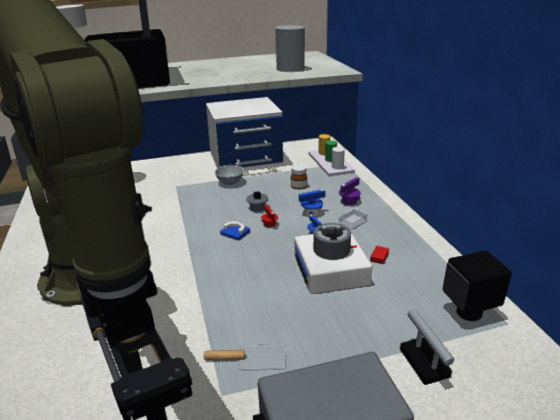

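The top view shows the large blue cap at (234,173), the port at (349,187), and the small blue decoy at (278,186). Next I'll zoom in on the cap and port and measure both from the depth images.

```bash
python3 - <<'E'
from h import *
vv,uu=np.mgrid[:420,:560]
for n in("top","side"):
    d=np.load(n+'0.npy');im=np.load(n+'0i.npy').astype(int)
    P=pts(n,np.c_[uu.ravel(),vv.ravel()],d.ravel()).reshape(420,560,3)
    near=lambda x,y,r:(np.hypot(P[...,0]-x,P[...,1]-y)<r)&(d>0)
    m=near(.64,.143,.06)&(P[...,2]>.055)&(im[...,2]>1.3*im[...,0])
    q=P[m];c=q.mean(0);w,V=np.linalg.eigh(np.cov(q[:,:2].T));
    print(n,'handle',m.sum(),c.round(4),q[:,2].max().round(4),'ang',np.degrees(np.arctan2(V[1,1],V[0,1])).round(1),'sd',np.sqrt(w).round(4),'ext',[(((q[:,:2]-c[:2])@V[:,1]).min()).round(4),(((q[:,:2]-c[:2])@V[:,1]).max()).round(4)])
    m=near(.605,-.15,.075)&(P[...,2]>.095)
    q=P[m];(cx,cy),r=cv2.minEnclosingCircle(q[:,:2].astype(np.float32));print(n,'port',m.sum(),cx,cy,r,np.median(q[:,2]))
    b=near(.605,-.15,.13)&(P[...,2]>.05)&(P[...,2]<.07)
    print(' box',cv2.minAreaRect(P[b][:,:2].astype(np.float32)))
    m=near(.605,-.15,.13)&(P[...,2]>.05)&(im[...,0]>120)&(im[...,1]<80);print(' red',m.sum(),P[m].mean(0).round(4))
    if n=='top':
        I=np.load('top0i.npy')
        a=cv2.resize(I[150:225,312:387],(400,600-200),interpolation=cv2.INTER_CUBIC)
        b=cv2.resize(I[135:210,197:272],(400,400),interpolation=cv2.INTER_CUBIC)
        save('crop',np.clip(np.hstack([a,b])*1.5,0,255).astype(np.uint8))
E
```

```text
top handle 187 [0.6448 0.1376 0.0702] 0.0752 ang -173.9 sd [0.0044 0.0231] ext [np.float64(-0.0447), np.float64(0.0386)]
top port 701 0.5971331596374512 -0.15194454789161682 0.04506893455982208 0.11007933566559047
 box ((0.5976957678794861, -0.15253904461860657), (0.17019104957580566, 0.15092773735523224), 85.38350677490234)
 red 6 [ 0.6581 -0.1578  0.062 ]
side handle 162 [0.645  0.1336 0.0636] 0.0718 ang -174.5 sd [0.0042 0.0242] ext [np.float64(-0.0419), np.float64(0.0419)]
side port 630 0.5964316129684448 -0.15390609204769135 0.04698898270726204 0.1084514555482653
 box ((0.5958937406539917, -0.15432535111904144), (0.17266808450222015, 0.15010537207126617), 85.23776245117188)
 red 5 [ 0.6541 -0.159   0.0615]
```

View pics/crop.png

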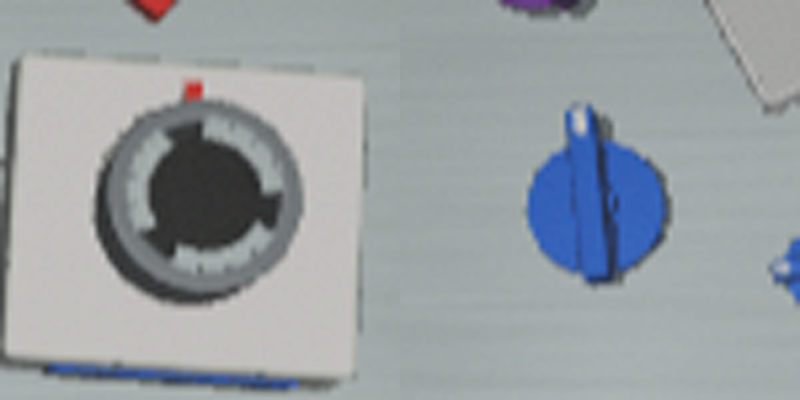

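The three gaps show up clearly, at crop positions (185,133), (270,210) and (160,240). The cap's white mark points to world +x. Now I'll get the gap angle and the handle top more precisely.

```bash
cat >> h.py <<'E'
def cloud(n,d):
    vv,uu=np.mgrid[:420,:560]
    return pts(n,np.c_[uu.ravel(),vv.ravel()],d.ravel()).reshape(420,560,3)
E
python3 - <<'E'
from h import *
im=np.load('top0i.npy').astype(np.float32).mean(2)
# port rim circle in image -> world
for cx,cy in((.5965,-.1525),):
  a=np.radians(np.arange(0,360,1.))
  prof=np.zeros(360)
  for r in(.0285,.030,.0315):
    uv=proj('top',np.c_[cx+r*np.cos(a),cy+r*np.sin(a),np.full(360,.11)]).astype(np.float32)
    prof+=cv2.remap(im,uv[:,:1],uv[:,1:],cv2.INTER_LINEAR)[:,0]/3
  dark=prof<(prof.max()+prof.min())/2
  e=np.flatnonzero(np.diff(dark.astype(int)));print(e,prof[::6].round())
  s=(dark*np.exp(3j*a)).sum();print('gap angle mod120',np.degrees(np.angle(s))/3)
  for r in (.02,.0345,.0445):
    pass
# centre from bore darkness: steel ring inner/outer radial edges
  best=[]
  for dx in np.arange(-4,4.1,.5):
   for dy in np.arange(-4,4.1,.5):
    f=lambda r:cv2.remap(im,*[k for k in np.split(proj('top',np.c_[cx+dx/1e3+r*np.cos(a),cy+dy/1e3+r*np.sin(a),np.full(360,.11)]).astype(np.float32),2,1)],cv2.INTER_LINEAR)
    b=f(.028)-f(.024)+ f(.032)-f(.036)
    best.append((b.mean(),dx,dy))
  print('port centre off',sorted(best)[-4:])
for n in('top','side'):
    d=np.load(n+'0.npy');P=cloud(n,d);i=np.load(n+'0i.npy').astype(int)
    near=(np.hypot(P[...,0]-.645,P[...,1]-.137)<.06)&(d>0)
    q=P[near&(P[...,2]>(.0675 if n=='top' else .066))];print(n,len(q),cv2.minAreaRect(q[:,:2].astype(np.float32)),q.mean(0))
    q=P[near&(P[...,2]>.03)&(P[...,2]<.042)];(x,y),r=cv2.minEnclosingCircle(q[:,:2].astype(np.float32));print(' flange',len(q),x,y,r,np.median(q[:,2]))
E
```

```text
[ 29 117 149 243 275] [ 65.  36.  36.  37.  42.  77. 101. 101. 106. 108. 107. 109. 106. 109.
 110. 107. 109. 111. 112.  95.  49.  39.  40.  39.  37.  73. 110. 111.
 111.  95. 109. 110. 109. 106. 109. 111. 111. 102. 110. 110.  98.  50.
  34.  34.  34.  41.  79. 107. 110. 104. 102. 104. 104. 102. 100.  99.
 100.  98.  99.  91.]
gap angle mod120 15.85009689778879
port centre off [(np.float32(48.975582), np.float64(2.0), np.float64(0.5)), (np.float32(48.994072), np.float64(2.5), np.float64(0.5)), (np.float32(49.16735), np.float64(2.0), np.float64(0.0)), (np.float32(49.248764), np.float64(2.5), np.float64(0.0))]
top 173 ((0.6477944850921631, 0.13863211870193481), (0.0832514688372612, 0.014114757999777794), 5.751497745513916) [0.64663473 0.13840161 0.07129941]
 flange 352 0.6473246812820435 0.1390557438135147 0.03412766009569168 0.03667906196360082
side 63 ((0.6448549628257751, 0.13663946092128754), (0.08050616085529327, 0.021491961553692818), 13.027045249938965) [0.64514437 0.13584927 0.06823693]
 flange 155 0.6479557752609253 0.13622671365737915 0.035677678883075714 0.03415544017527172
```

```bash
cat >> h.py <<'E'
def go(x,y,z,yaw):
    o=env.get_obs();p=o["tool_pos"];M=R.from_euler('xyz',o["tool_rot"],degrees=True)
    s=M.inv().apply(np.array([x,y,z])-p)
    dy=(yaw-o["tool_rot"][2]+180)%360-180
    print('shift',s.round(4),'turn',round(-np.radians(dy),4),'| t',round(o["time_s"],2),'q',o["qpos"].round(1),'F',o["force"].round(2),'T',o["wrist_torque"].round(3),'w',round(o["grip_width"],4))
E
python3 -c "
from h import *
go(.6475,.138,.20,5.9)"
```

```text
shift [ 0.6614 -0.6189 -0.0074] turn 0.1538 | t 0.4 q [76.1 18.4 -4.  83.1  1.3 78.5 -3.3] F [ 0.14  0.02 -0.06] T [ 0.004 -0.074 -0.037] w 0.0867
```

>>> move_arm(
  steps=[
    [[0.661,-0.619,-0.007],0.154],
    [[0.661,-0.619,-0.007],0.154],
    [[0.661,-0.619,-0.007],0.154],
    [[0.661,-0.619,-0.007],0.154],
    [[0.661,-0.619,-0.007],0.154],
    [[0.661,-0.619,-0.007],0.154],
    [[0.661,-0.619,-0.007],0.154],
    [[0.661,-0.619,-0.007],0.154],
    [[0.661,-0.619,-0.007],0.154],
    [[0.661,-0.619,-0.007],0.154],
    [[0.661,-0.619,-0.007],0.154],
    [[0.661,-0.619,-0.007],0.154],
    [[0.661,-0.619,-0.007],0.154],
    [[0.661,-0.619,-0.007],0.154],
    [[0.661,-0.619,-0.007],0.154],
    [[0.661,-0.619,-0.007],0.154],
    [[0.661,-0.619,-0.007],0.154],
    [[0.661,-0.619,-0.007],0.154],
    [[0.661,-0.619,-0.007],0.154],
    [[0.661,-0.619,-0.007],0.154],
  ],
  hand=-1,
)

```text
time_s: 2.9
tool_pos: [0.6471, 0.137, 0.1999]
tool_rot: [180.0, -0.0, 5.8]
force: [0.6, 0.6, -0.7]
grip_width: 0.0872
```

```bash
python3 -c "
from h import *
go(.6475,.1375,.05,5.9)"
```

```text
shift [ 0.0004 -0.0005  0.1499] turn -0.0013 | t 2.9 q [  16.3   24.8  -42.    79.6   16.5   81.8 -109.5] F [ 0.63  0.61 -0.68] T [-0.025  0.036  0.022] w 0.0872
```

>>> move_arm(
  steps=[
    [[0,0,0.06],0],
    [[0,0,0.1],0],
    [[0,0,0.13],0],
    [[0,0,0.15],0],
    [[0,0,0.15],0],
  ],
)

```text
time_s: 3.52
tool_pos: [0.6462, 0.1374, 0.0483]
tool_rot: [180.0, 0.1, 5.9]
force: [0.3, -0.0, 0.2]
grip_width: 0.0872
```

>>> move_arm(
  steps=[
    [[0,0,0],0],
    [[0,0,0],0],
    [[0,0,0],0],
    [[0,0,0],0],
    [[0,0,0],0],
    [[0,0,0],0],
    [[0,0,0],0],
    [[0,0,0],0],
  ],
  hand=1,
  squeeze=30,
)

```text
time_s: 4.53
tool_pos: [0.6471, 0.1379, 0.0495]
tool_rot: [180.0, 0.0, 5.9]
force: [-1.1, 0.1, -0.0]
grip_width: 0.0145
```

>>> move_arm(
  steps=[
    [[0,0,-0.04],0],
    [[0,0,-0.09],0],
    [[0,0,-0.15],0],
    [[0,0,-0.15],0],
    [[0,0,-0.15],0],
  ],
)

```text
time_s: 5.15
tool_pos: [0.6469, 0.1377, 0.1992]
tool_rot: [180.0, 0.0, 5.9]
force: [-0.7, 0.1, 0.1]
grip_width: 0.0008
```

```bash
python3 -c "
from h import *
go(.598,-.1525,.22,135.8)
im,d=env.read_camera('top');save('top1',im[120:240,180:340].repeat(4,0).repeat(4,1))
P=cloud('top',d)
near=(np.hypot(P[...,0]-.647,P[...,1]-.137)<.05)&(d>0)
i=im.astype(int);b=(i[...,2]>1.6*i[...,0])
q=P[near&b&(P[...,2]>.12)];print(len(q),np.percentile(q[:,2],[2,25,50,75,98]).round(4))
q=q[(q[:,2]<.195)];(x,y),r=cv2.minEnclosingCircle(q[:,:2].astype(np.float32));print(' flange',len(q),x,y,r,np.median(q[:,2]))
"
```

```text
shift [-0.0785  0.2837 -0.0206] turn -2.2674 | t 5.15 q [  16.3   24.8  -42.    79.6   16.5   81.8 -109.5] F [-0.67  0.07  0.12] T [-0.048  0.046 -0.013] w 0.0008
1 [0.6251 0.6251 0.6251 0.6251 0.6251]
 flange 0 0.0 0.0 0.0 nan
  return _methods._mean(a, axis=axis, dtype=dtype,
  ret = ret.dtype.type(ret / rcount)
```

The grip closed on the handle at 14.5 mm, but the cap slipped out during the fast lift. I'll look at where it ended up.

```bash
python3 -c "
from h import *
im,d=env.read_camera('side');save('side1',im[150:270,220:380].repeat(4,0).repeat(4,1))
for n in ('side','top'):
  if n=='top': im,d=env.read_camera('top')
  P=cloud(n,d);i=im.astype(int);b=(i[...,2]>1.6*i[...,0])&(i[...,2]>60)
  near=(np.hypot(P[...,0]-.647,P[...,1]-.137)<.1)&(d>0)&b&(P[...,0]-P[...,1]<.57)&(P[...,1]>.06)
  for lo,hi in((.03,.042),(.066,.12),(.12,.3)):
    q=P[near&(P[...,2]>lo)&(P[...,2]<hi)]
    if len(q)>5: print(n,lo,len(q),cv2.minAreaRect(q[:,:2].astype(np.float32)),np.percentile(q[:,2],[5,50,95]).round(4))
"
```

```text
side 0.03 146 ((0.6453596949577332, 0.12889748811721802), (0.06540464609861374, 0.05318412929773331), 1.573344111442566) [0.0314 0.0341 0.0384]
side 0.066 66 ((0.6442533135414124, 0.13555631041526794), (0.08134376257658005, 0.018091801553964615), 5.243900299072266) [0.0662 0.0681 0.0707]
```

View pics/side1.png

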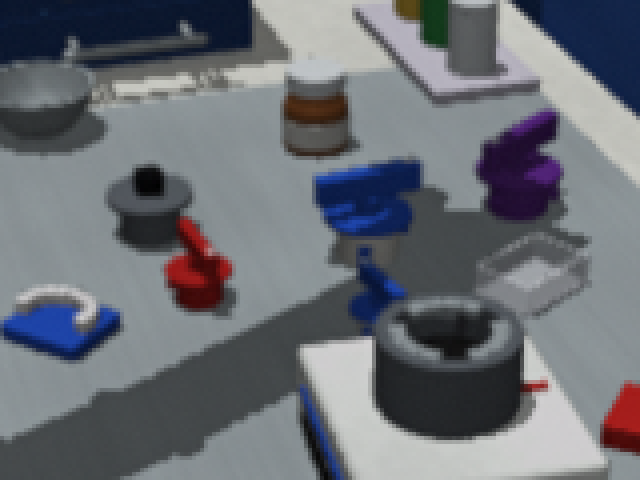

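The cap is still upright in its place, with its handle in this crop from (318,178) to (420,170). I'll grip again, harder and for longer, and lift slowly.

>>> move_arm(
  steps=[
    [[0,0,0],0],
    [[0,0,0],0],
    [[0,0,0],0],
    [[0,0,0],0],
    [[0,0,0.06],0],
    [[0,0,0.11],0],
    [[0,0,0.14],0],
    [[0,0,0.15],0],
    [[0,0,0.15],0],
  ],
  hand=-1,
)

```text
time_s: 6.42
tool_pos: [0.6474, 0.138, 0.0499]
tool_rot: [-180.0, -0.0, 5.9]
force: [0.0, 0.6, -0.1]
grip_width: 0.0816
```

>>> move_arm(
  steps=[
    [[0,0,0],0],
    [[0,0,0],0],
    [[0,0,0],0],
    [[0,0,0],0],
    [[0,0,0],0],
    [[0,0,0],0],
    [[0,0,0],0],
    [[0,0,0],0],
    [[0,0,0],0],
    [[0,0,0],0],
    [[0,0,0],0],
    [[0,0,0],0],
  ],
  hand=1,
  squeeze=55,
)

```text
time_s: 7.92
tool_pos: [0.6472, 0.1379, 0.0496]
tool_rot: [180.0, 0.0, 5.9]
force: [-0.6, 0.1, 0.5]
grip_width: 0.0001
```

>>> move_arm(
  steps=[
    [[0,0,-0.003],0],
    [[0,0,-0.008],0],
    [[0,0,-0.014],0],
    [[0,0,-0.02],0],
    [[0,0,-0.02],0],
  ],
)

```text
time_s: 8.55
tool_pos: [0.6477, 0.1381, 0.0705]
tool_rot: [180.0, -0.1, 5.9]
force: [0.1, -0.9, 0.7]
grip_width: 0.0001
```

The jaws closed to 0 mm, so they never held the handle, and the 14.5 mm reading was taken mid-closing. I need to see where the gripper really is.

```bash
python3 -c "
from h import *
a,d=env.read_camera('side');b,d=env.read_camera('top')
o=env.get_obs();print(o['tool_pos'],proj('side',o['tool_pos']),proj('top',o['tool_pos']))
save('both2',np.hstack([a[80:400,180:560],b[100:420,140:560]]))
"
```

```text
[0.64715797 0.13781283 0.06967342] [[311.65044003 191.80704516]] [[231.98517699 171.20444878]]
```

View pics/both2.png

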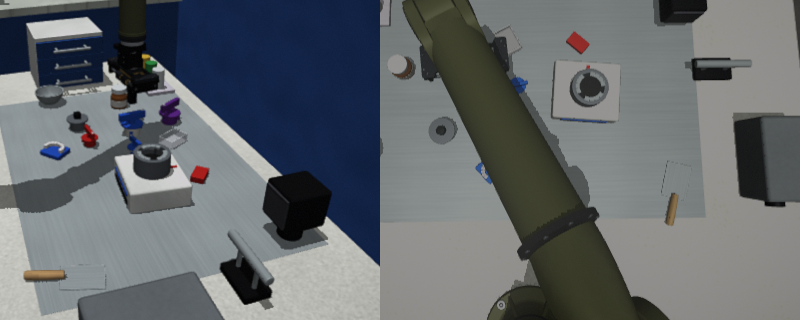

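```bash
python3 -c "
from h import *
a,d=env.read_camera('side');save('z',np.hstack([a[120:220,260:370].repeat(5,0).repeat(5,1)]))
P=cloud('side',d)
for r in range(140,200,4):
  print(r,[tuple((P[r,c]*1000).astype(int)) for c in range(296,336,5)])
print(env.get_obs()['tool_rot'],env.get_obs()['qpos'])
"
```

```text
140 [(np.int64(621), np.int64(204), np.int64(210)), (np.int64(624), np.int64(166), np.int64(223)), (np.int64(624), np.int64(124), np.int64(238)), (np.int64(639), np.int64(124), np.int64(236)), (np.int64(653), np.int64(124), np.int64(234)), (np.int64(667), np.int64(122), np.int64(233)), (np.int64(837), np.int64(527), np.int64(71)), (np.int64(930), np.int64(710), np.int64(-3))]
144 [(np.int64(613), np.int64(180), np.int64(207)), (np.int64(618), np.int64(150), np.int64(217)), (np.int64(623), np.int64(119), np.int64(228)), (np.int64(638), np.int64(121), np.int64(225)), (np.int64(656), np.int64(130), np.int64(220)), (np.int64(669), np.int64(125), np.int64(220)), (np.int64(818), np.int64(475), np.int64(76)), (np.int64(833), np.int64(466), np.int64(78))]
148 [(np.int64(624), np.int64(217), np.int64(180)), (np.int64(618), np.int64(150), np.int64(205)), (np.int64(621), np.int64(115), np.int64(218)), (np.int64(639), np.int64(123), np.int64(213)), (np.int64(662), np.int64(146), np.int64(201)), (np.int64(668), np.int64(121), np.int64(210)), (np.int64(815), np.int64(466), np.int64(64)), (np.int64
[... 3973 characters left out ...]
.int64(659), np.int64(133), np.int64(69)), (np.int64(677), np.int64(140), np.int64(62)), (np.int64(736), np.int64(252), np.int64(0)), (np.int64(753), np.int64(252), np.int64(-1))]
196 [(np.int64(637), np.int64(262), np.int64(-2)), (np.int64(610), np.int64(126), np.int64(67)), (np.int64(628), np.int64(133), np.int64(60)), (np.int64(643), np.int64(132), np.int64(59)), (np.int64(659), np.int64(135), np.int64(55)), (np.int64(675), np.int64(134), np.int64(52)), (np.int64(729), np.int64(232), np.int64(-2)), (np.int64(743), np.int64(225), np.int64(-1))]
[1.79989993e+02 1.72130905e-02 5.89105873e+00] [  15.56275808   29.91164138  -40.10469347   88.4428235    20.12340593
   69.05967542 -112.14393208]
```

View pics/z.png

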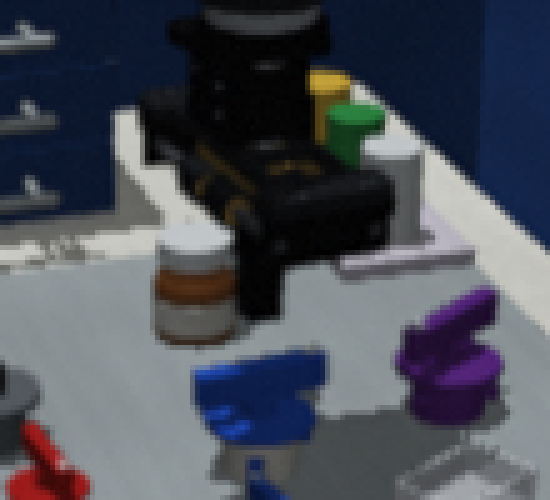

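The depth puts the fingertips at about z = 0.094, but the reported pose puts them at 0.062. The real tips are about 32 mm higher than the text implies, so the jaws closed above the handle. I'll lower by that amount and check force and width.

>>> move_arm(
  steps=[
    [[0,0,0],0],
    [[0,0,0],0],
    [[0,0,0],0],
    [[0,0,0],0],
    [[0,0,0.01],0],
    [[0,0,0.02],0],
    [[0,0,0.03],0],
    [[0,0,0.038],0],
    [[0,0,0.045],0],
    [[0,0,0.05],0],
    [[0,0,0.05],0],
  ],
  hand=-1,
)

```text
time_s: 10.07
tool_pos: [0.6469, 0.1378, 0.0192]
tool_rot: [180.0, 0.0, 5.9]
force: [-0.2, -0.4, -1.7]
grip_width: 0.0864
```

>>> move_arm(
  steps=[
    [[0,0,0],0],
    [[0,0,0],0],
    [[0,0,0],0],
    [[0,0,0],0],
    [[0,0,0],0],
    [[0,0,0],0],
    [[0,0,0],0],
    [[0,0,0],0],
    [[0,0,0],0],
    [[0,0,0],0],
    [[0,0,0],0],
    [[0,0,0],0],
  ],
  hand=1,
)

```text
time_s: 11.58
tool_pos: [0.6472, 0.1379, 0.0197]
tool_rot: [180.0, -0.0, 5.9]
force: [0.5, -0.0, 0.3]
grip_width: 0.0135
```

Now it holds the bar, at 13.5 mm. I'll lift gently to check.

>>> move_arm(
  steps=[
    [[0,0,-0.005],0],
    [[0,0,-0.015],0],
    [[0,0,-0.03],0],
    [[0,0,-0.06],0],
    [[0,0,-0.1],0],
    [[0,0,-0.14],0],
    [[0,0,-0.17],0],
    [[0,0,-0.17],0],
  ],
)

```text
time_s: 12.58
tool_pos: [0.6489, 0.1389, 0.1935]
tool_rot: [-180.0, -0.4, 5.9]
force: [-0.2, -0.4, -2.8]
grip_width: 0.0135
```

```bash
python3 -c "
from h import *
a,d=env.read_camera('side');P=cloud('side',d);i=a.astype(int);b=(i[...,2]>1.5*i[...,0])&(i[...,2]>50)&(np.hypot(P[...,0]-.647,P[...,1]-.137)<.07)
for lo,hi in((.0,.1),(.1,.4)):
    q=P[b&(P[...,2]>lo)&(P[...,2]<hi)]
    if len(q)>5: print(lo,len(q),cv2.minAreaRect(q[:,:2].astype(np.float32)),np.percentile(q[:,2],[5,50,95]).round(4))
go(.598,-.1525,.20,135.8)
"
```

```text
0.1 353 ((0.6456005573272705, 0.13510647416114807), (0.06626099348068237, 0.06727904826402664), 54.07980728149414) [0.2036 0.2144 0.2426]
shift [-0.0793  0.2841 -0.0093] turn -2.2671 | t 12.62 q [  16.4   25.   -42.    80.3   16.7   80.8 -109.7] F [-1.22 -1.27 -3.54] T [ 0.046  0.003 -0.015] w 0.0136
```

>>> move_arm(
  steps=[
    [[-0.01,0.04,-0.009],-0.1],
    [[-0.079,0.284,-0.009],-2.267],
    [[-0.079,0.284,-0.009],-2.267],
    [[-0.079,0.284,-0.009],-2.267],
    [[-0.079,0.284,-0.009],-2.267],
    [[-0.079,0.284,-0.009],-2.267],
    [[-0.079,0.284,-0.009],-2.267],
    [[-0.079,0.284,-0.009],-2.267],
    [[-0.079,0.284,-0.009],-2.267],
    [[-0.079,0.284,-0.009],-2.267],
    [[-0.079,0.284,-0.009],-2.267],
    [[-0.079,0.284,-0.009],-2.267],
    [[-0.079,0.284,-0.009],-2.267],
    [[-0.079,0.284,-0.009],-2.267],
    [[-0.079,0.284,-0.009],-2.267],
    [[-0.079,0.284,-0.009],-2.267],
    [[-0.079,0.284,-0.009],-2.267],
  ],
)

```text
time_s: 14.75
tool_pos: [0.5977, -0.1527, 0.1986]
tool_rot: [-180.0, 0.0, 135.7]
force: [-0.1, -0.7, -1.2]
grip_width: 0.0135
```

```bash
cat > look.py <<'E'
from h import *
from scipy.optimize import least_squares
ims=[]
for n in('side','top'):
    a,d=env.read_camera(n);P=cloud(n,d);i=a.astype(int);b=(i[...,2]>1.5*i[...,0])&(i[...,2]>50)&(np.hypot(P[...,0]-.598,P[...,1]+.152)<.07)&(P[...,2]>.115)
    q=P[b]
    print(n,len(q))
    if len(q)>20:
        print(np.percentile(q[:,2],[5,25,50,75,95]).round(4),(q[:,:2].max(0)+q[:,:2].min(0))/2,q.mean(0))
    p=proj(n,[.598,-.1525,.15])[0].astype(int)
    ims.append(a[p[1]-55:p[1]+55,p[0]-55:p[0]+55].repeat(4,0)[:,:].repeat(3,1))
save('held',cv2.resize(np.hstack(ims),(800,440)))
go(.598,-.1525,.135,135.8)
E
python3 look.py
```

```text
side 578
[0.2097 0.2126 0.219  0.2385 0.248 ] [ 0.60456548 -0.15457115] [ 0.59312915 -0.16169491  0.22597416]
top 264
[0.2131 0.2151 0.2171 0.2498 0.307 ] [ 0.58028987 -0.13403834] [ 0.5803248  -0.13468498  0.23583498]
shift [-0.      0.0003  0.0637] turn -0.0006 | t 14.85 q [ 57.6  24.5 -60.2  86.1  21.3  81.7  42.4] F [ 0.1  -0.1  -2.55] T [ 0.061 -0.149  0.003] w 0.0135
```

View pics/held.png

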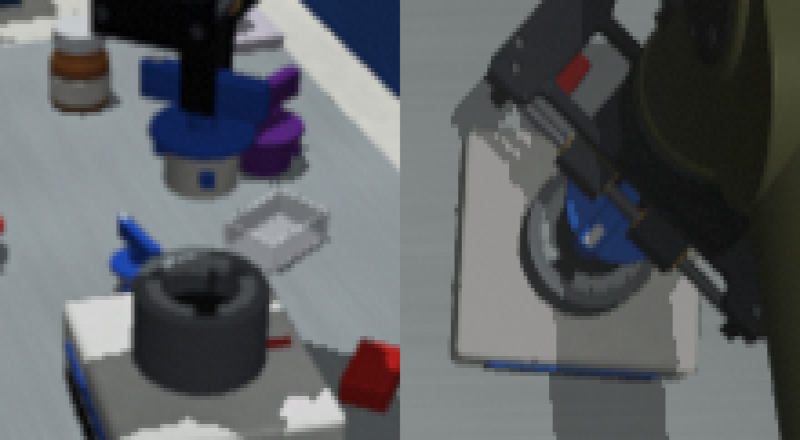

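Side view: the cap is held level with its handle at (205,85), above the port mouth at (200,275). I'll fit the flange circle and the port rim in the same views to check the centring.

```bash
cat > fit.py <<'E'
from h import *
def run(zf):  # zf: expected flange-top z. silhouette fit by matching rendered mask
    from scipy.optimize import minimize
    for n in('side','top'):
        a,d=env.read_camera(n);P=cloud(n,d);i=a.astype(int)
        b=(i[...,2]>1.5*i[...,0])&(i[...,2]>40)
        m=b&(P[...,2]>zf-.010)&(P[...,2]<zf+.006)&(np.hypot(P[...,0]-.598,P[...,1]+.152)<.06)
        t=np.radians(np.arange(0,360,4))
        # boundary pixels of union not adjacent to dark gripper: use contour points, robust distance to outline
        cs=max(cv2.findContours(m.astype(np.uint8),0,cv2.CHAIN_APPROX_NONE)[0],key=len)[:,0].astype(float)
        def res(v):
            X=np.vstack([np.c_[v[0]+.034*np.cos(t),v[1]+.034*np.sin(t),np.full(t.size,z)] for z in(zf,zf-.006)])
            h=cv2.convexHull(proj(n,X).astype(np.float32))
            r=np.array([cv2.pointPolygonTest(h,tuple(map(float,c)),True) for c in cs])
            r=r-.5
            return np.where(r>0,np.minimum(r,2)**2*.3,np.minimum(-r,6)**2*2).sum() if 0 else np.log1p((r/.7)**2).sum()
        o=minimize(res,[.598,-.1525],method='Nelder-Mead',options=dict(initial_simplex=[[.598,-.1525],[.602,-.1525],[.598,-.1485]]))
        print(n,m.sum(),len(cs),o.x.round(4),round(o.fun,1))
        # rim of port likewise (outer radius 45 at z=.11) from start picture
        d0=np.load(n+'0.npy');P0=cloud(n,d0)
        m0=(P0[...,2]>.075)&(np.hypot(P0[...,0]-.598,P0[...,1]+.152)<.06)
        cs=max(cv2.findContours(m0.astype(np.uint8),0,cv2.CHAIN_APPROX_NONE)[0],key=len)[:,0].astype(float)
        def res2(v):
            X=np.vstack([np.c_[v[0]+.045*np.cos(t),v[1]+.045*np.sin(t),np.full(t.size,z)] for z in(.11,.06)])
            h=cv2.convexHull(proj(n,X).astype(np.float32))
            r=np.array([cv2.pointPolygonTest(h,tuple(map(float,c)),True) for c in cs])-.5
            return np.log1p((r/.7)**2).sum()
        o=minimize(res2,[.598,-.1525],method='Nelder-Mead',options=dict(initial_simplex=[[.598,-.1525],[.602,-.1525],[.598,-.1485]]))
        print('   port',len(cs),o.x.round(4),round(o.fun,1))
if __name__=='__main__':
    run(env.get_obs()['tool_pos'][2]+.0163)
E
python3 fit.py
```

```text
side 274 66 [ 0.5957 -0.1524] 89.1
   port 110 [ 0.5966 -0.153 ] 150.0
top 148 33 [ 0.5978 -0.1525] 69.8
   port 105 [ 0.5982 -0.1531] 40.4
```

```bash
python3 -c "
from h import *
go(.5983,-.1533,.123,135.8)"
```

```text
shift [-0.0008 -0.      0.0757] turn -0.0006 | t 14.95 q [ 57.6  24.5 -60.2  86.1  21.3  81.7  42.4] F [-1.44 -0.8  -3.25] T [ 0.036 -0.161 -0.023] w 0.0138
```

>>> move_arm(
  steps=[
    [[-0.0008,0,0.02],0],
    [[-0.0008,0,0.04],0],
    [[-0.0008,0,0.055],0],
    [[-0.0008,0,0.065],0],
    [[-0.0008,0,0.072],0],
    [[-0.0008,0,0.0755],0],
    [[-0.0008,0,0.0755],0],
    [[-0.0008,0,0.0755],0],
  ],
)

```text
time_s: 15.95
tool_pos: [0.5987, -0.1533, 0.1237]
tool_rot: [180.0, 0.0, 135.8]
force: [0.2, 0.3, -2.7]
grip_width: 0.0137
```

>>> move_arm(
  steps=[
    [[0,0,0.0015],0],
    [[0,0,0.003],0],
    [[0,0,0.0045],0],
    [[0,0,0.006],0],
    [[0,0,0.0075],0],
    [[0,0,0.0075],0],
  ],
)

```text
time_s: 16.7
tool_pos: [0.5982, -0.1532, 0.1155]
tool_rot: [-180.0, -0.0, 135.8]
force: [0.2, -0.5, -2.7]
grip_width: 0.0137
```

>>> move_arm(
  steps=[
    [[0,0,0.0015],0],
    [[0,0,0.003],0],
    [[0,0,0.0045],0],
    [[0,0,0.006],0],
    [[0,0,0.007],0],
    [[0,0,0.007],0],
  ],
)

```text
time_s: 17.45
tool_pos: [0.5982, -0.1533, 0.1085]
tool_rot: [-180.0, -0.0, 135.8]
force: [-0.5, 0.0, -3.7]
grip_width: 0.0133
```

>>> move_arm(
  steps=[
    [[0,0,0.001],0],
    [[0,0,0.002],0],
    [[0,0,0.003],0],
    [[0,0,0.003],0],
    [[0,0,0.003],0],
  ],
)

```text
time_s: 18.08
tool_pos: [0.5984, -0.1533, 0.106]
tool_rot: [-180.0, 0.0, 135.8]
force: [-1.2, 0.8, 0.8]
grip_width: 0.0135
```

The lugs have dropped through: contact came at TCP z of about 0.106. I'll press about 2 mm and start the twist.

>>> move_arm(
  steps=[
    [[0,0,0.001],0],
    [[0,0,0.002],0],
    [[0,0,0.0022],0],
    [[0,0,0.0022],0],
    [[0,0,0.0022],0],
  ],
)

```text
time_s: 18.7
tool_pos: [0.5984, -0.1533, 0.1036]
tool_rot: [-180.0, 0.0, 135.8]
force: [-1.8, 0.2, 3.7]
grip_width: 0.0136
```

```bash
python3 -c "
from h import *
go(.5983,-.1533,.104,115.8)"
```

```text
shift [ 0.0001 -0.0001 -0.0004] turn 0.3487 | t 18.7 q [ 56.2  28.6 -57.7  92.9  25.1  72.6  39.7] F [-1.79  0.24  3.65] T [ 0.001  0.421 -0.026] w 0.0136
```

>>> move_arm(
  steps=[
    [[0,0,0],0.05],
    [[0,0,0],0.1],
    [[0,0,0],0.15],
    [[0,0,0],0.2],
    [[0,0,0.0003],0.25],
    [[0,0,0.0006],0.3],
    [[0,0,0.0006],0.3],
  ],
)

```text
time_s: 19.58
tool_pos: [0.5994, -0.1533, 0.1034]
tool_rot: [179.9, 0.1, 118.6]
force: [1.1, 0.0, 4.2]
grip_width: 0.0135
```

```bash
python3 -c "
from h import *
go(.5983,-.1533,.104,115.8)"
```

```text
shift [ 0.0005 -0.001  -0.0006] turn 0.0493 | t 19.57 q [ 54.   27.2 -54.3  92.9  23.   71.7  24. ] F [1.06 0.03 4.19] T [-0.01  -0.218 -0.014] w 0.0135
```

>>> move_arm(
  steps=[
    [[0,0,0.0002],0.05],
    [[0,0,0.0004],0.1],
    [[0,0,0.0006],0.15],
    [[0,0,0.0008],0.2],
    [[0,0,0.001],0.25],
    [[0,0,0.0012],0.3],
    [[0,0,0.0012],0.3],
  ],
)

```text
time_s: 20.45
tool_pos: [0.5993, -0.1533, 0.1024]
tool_rot: [179.9, 0.1, 101.4]
force: [0.2, 0.2, 7.3]
grip_width: 0.0135
```

```bash
python3 -c "
from h import *
go(.5983,-.1533,.104,115.8)"
```

```text
shift [ 0.0002 -0.001  -0.0016] turn -0.2505 | t 20.45 q [ 51.8  25.9 -50.9  93.   21.1  71.    8.2] F [0.21 0.15 7.27] T [ 0.041 -0.046  0.051] w 0.0135
```

>>> move_arm(
  steps=[
    [[0,0,0.0002],0.04],
    [[0,0,0.0004],0.08],
    [[0,0,0.0006],0.12],
    [[0,0,0.0008],0.16],
    [[0,0,0.0008],0.2],
    [[0,0,0.0008],0.2],
  ],
)

```text
time_s: 21.2
tool_pos: [0.5995, -0.1533, 0.1019]
tool_rot: [179.9, 0.0, 90.0]
force: [0.1, -0.5, 7.3]
grip_width: 0.0134
```

```bash
python3 -c "
from h import *
go(.5983,-.1533,.104,115.8)"
```

```text
shift [ 0.     -0.0011 -0.0021] turn -0.4504 | t 21.2 q [ 50.3  25.2 -48.8  93.1  19.9  70.6  -2.4] F [ 0.12 -0.53  7.27] T [-0.009  0.009 -0.01 ] w 0.0134
```

>>> move_arm(
  steps=[
    [[0,0,0.0002],0.03],
    [[0,0,0.0004],0.06],
    [[0,0,0.0004],0.09],
    [[0,0,0.0004],0.09],
  ],
)

```text
time_s: 21.7
tool_pos: [0.5995, -0.1534, 0.1016]
tool_rot: [179.8, 0.0, 84.8]
force: [-0.6, -0.9, 7.8]
grip_width: 0.0135
```

```bash
python3 -c "
from h import *
go(.5983,-.1533,.104,135.8)"
```

```text
shift [-0.     -0.0012 -0.0024] turn -0.8894 | t 21.7 q [ 49.6  24.9 -47.8  93.2  19.3  70.4  -7.2] F [-0.57 -0.87  7.83] T [ 0.029  0.078 -0.   ] w 0.0135
```

>>> move_arm(
  steps=[
    [[0,0,0.0002],0.02],
    [[0,0,0.0003],0.04],
    [[0,0,0.0003],0.05],
    [[0,0,0.0003],0.05],
  ],
)

```text
time_s: 22.2
tool_pos: [0.5996, -0.1534, 0.1014]
tool_rot: [179.8, 0.0, 82.0]
force: [-0.2, 0.0, 8.3]
grip_width: 0.0135
```

```bash
python3 -c "
from h import *
go(.5983,-.1533,.104,135.8)"
```

```text
shift [-0.0001 -0.0013 -0.0026] turn -0.9391 | t 22.2 q [ 49.2  24.7 -47.3  93.2  19.1  70.3  -9.9] F [-0.18  0.03  8.31] T [0.001 0.11  0.106] w 0.0135
```

>>> move_arm(
  steps=[
    [[0,0,0],0.02],
    [[0,0,0],0.04],
    [[0,0,0],0.04],
  ],
)

```text
time_s: 22.58
tool_pos: [0.5996, -0.1533, 0.1014]
tool_rot: [179.8, 0.0, 79.7]
force: [0.3, -0.3, 7.3]
grip_width: 0.0138
```

```bash
python3 -c "
from h import *
go(.5983,-.1533,.104,135.8)"
```

```text
shift [-0.0002 -0.0013 -0.0026] turn -0.9792 | t 22.57 q [ 48.9  24.6 -46.8  93.2  18.8  70.3 -12. ] F [ 0.35 -0.28  7.35] T [-0.016  0.018  0.106] w 0.0138
```

>>> move_arm(
  steps=[
    [[0,0,0],0.02],
    [[0,0,0],0.04],
    [[0,0,0],0.04],
  ],
)

```text
time_s: 22.95
tool_pos: [0.5996, -0.1534, 0.1014]
tool_rot: [179.8, 0.0, 77.4]
force: [-1.0, 1.3, 8.0]
grip_width: 0.0134
```

```bash
python3 -c "
from h import *
go(.5983,-.1533,.104,135.8)"
```

```text
shift [-0.0002 -0.0013 -0.0026] turn -1.0192 | t 22.95 q [ 48.6  24.4 -46.4  93.2  18.6  70.2 -14.1] F [-1.03  1.28  7.95] T [-0.011  0.081  0.071] w 0.0134
```

>>> move_arm(
  steps=[
    [[0,0,0],0.02],
    [[0,0,0],0.03],
    [[0,0,0],0.03],
  ],
)

```text
time_s: 23.32
tool_pos: [0.5997, -0.1534, 0.1014]
tool_rot: [179.8, 0.0, 75.7]
force: [-0.7, 0.8, 7.9]
grip_width: 0.0139
```

```bash
python3 -c "
from h import *
go(.5983,-.1533,.104,135.8)"
```

```text
shift [-0.0002 -0.0014 -0.0026] turn -1.0492 | t 23.32 q [ 48.4  24.3 -46.1  93.2  18.4  70.2 -15.7] F [-0.67  0.76  7.9 ] T [-0.031  0.05   0.046] w 0.0139
```

>>> move_arm(
  steps=[
    [[0,0,0],0.02],
    [[0,0,0],0.03],
    [[0,0,0],0.03],
  ],
)

```text
time_s: 23.7
tool_pos: [0.5997, -0.1533, 0.1014]
tool_rot: [179.8, -0.0, 74.0]
force: [-0.1, -1.5, 8.0]
grip_width: 0.0136
```

```bash
python3 -c "
from h import *
go(.5983,-.1533,.104,135.8)"
```

```text
shift [-0.0003 -0.0013 -0.0026] turn -1.0791 | t 23.7 q [ 48.2  24.2 -45.8  93.2  18.3  70.1 -17.3] F [-0.13 -1.52  7.99] T [-0.055  0.04   0.057] w 0.0136
```

>>> move_arm(
  steps=[
    [[0,0,0],0.02],
    [[0,0,0],0.03],
    [[0,0,0],0.03],
  ],
)

```text
time_s: 24.08
tool_pos: [0.5997, -0.1534, 0.1014]
tool_rot: [179.8, -0.0, 72.3]
force: [-0.8, -0.7, 8.2]
grip_width: 0.0134
```

```bash
python3 -c "
from h import *
go(.5983,-.1533,.104,135.8)"
```

```text
shift [-0.0003 -0.0013 -0.0026] turn -1.109 | t 24.07 q [ 48.   24.1 -45.5  93.2  18.1  70.1 -18.9] F [-0.78 -0.69  8.16] T [-0.012  0.021  0.031] w 0.0134
```

>>> move_arm(
  steps=[
    [[0,0,0],0.02],
    [[0,0,0],0.03],
    [[0,0,0],0.03],
  ],
)

```text
time_s: 24.45
tool_pos: [0.5994, -0.1533, 0.1013]
tool_rot: [179.9, 0.0, 70.6]
force: [-1.2, -0.1, 8.3]
grip_width: 0.0134
```

```bash
python3 -c "
from h import *
go(.5983,-.1533,.104,135.8)"
```

```text
shift [-0.0004 -0.0011 -0.0027] turn -1.1383 | t 24.45 q [ 47.7  24.1 -45.2  93.2  17.9  70.1 -20.5] F [-1.18 -0.07  8.34] T [-0.01   0.151  0.342] w 0.0134
```

The stop is felt at about 65° of turn: torque jumped to 0.34 N m. I'll let go and retreat.

>>> move_arm(
  steps=[
    [[0,0,0],0],
    [[0,0,0],0],
    [[0,0,0],0],
    [[0,0,0],0],
    [[0,0,0],0],
    [[0,0,0],0],
    [[0,0,0],0],
    [[0,0,0],0],
  ],
  hand=-1,
)

```text
time_s: 25.45
tool_pos: [0.5983, -0.1533, 0.1002]
tool_rot: [180.0, 0.0, 70.5]
force: [-0.0, -0.4, -0.3]
grip_width: 0.0835
```

>>> move_arm(
  steps=[
    [[0,0,-0.01],0],
    [[0,0,-0.03],0],
    [[0,0,-0.06],0],
    [[0,0,-0.1],0],
    [[0,0,-0.12],0],
    [[-0.15,0,-0.12],0],
    [[-0.15,0,-0.12],0],
    [[-0.15,0,-0.12],0],
    [[-0.15,0,-0.12],0],
  ],
)

```text
time_s: 26.58
tool_pos: [0.5467, -0.2978, 0.2199]
tool_rot: [-180.0, 0.0, 70.2]
force: [0.5, 0.2, -0.0]
grip_width: 0.0867
```

```bash
python3 - <<'E'
from h import *
ims=[]
for n in('side','top'):
    a,d=env.read_camera(n);P=cloud(n,d);i=a.astype(int)
    b=(i[...,2]>1.5*i[...,0])&(i[...,2]>40)&(np.hypot(P[...,0]-.598,P[...,1]+.152)<.06)
    f=P[b&(P[...,2]>.11)&(P[...,2]<.124)];h=P[b&(P[...,2]>.142)]
    print(n,'flange z',np.median(f[:,2]).round(4),'circle',cv2.minEnclosingCircle(f[:,:2].astype(np.float32)))
    if len(h)>10: print('  handle',cv2.minAreaRect(h[:,:2].astype(np.float32)),np.percentile(h[:,2],[50,90,98]).round(4))
    if len(f)>20:
        A=np.c_[f[:,:2]-f[:,:2].mean(0),np.ones(len(f))];print('  slope',np.linalg.lstsq(A,f[:,2],rcond=None)[0].round(4))
    p=proj(n,[.598,-.1525,.12])[0].astype(int)
    ims.append(a[p[1]-55:p[1]+55,p[0]-55:p[0]+55])
save('end',cv2.resize(np.hstack(ims),(800,400),interpolation=cv2.INTER_CUBIC))
o=env.get_obs();print(o['time_s'],o['force'],o['tool_pos'],o['grip_width'])
E
```

```text
side flange z 0.1177 circle ((0.5945543050765991, -0.1487133502960205), 0.03882230073213577)
  handle ((0.5982843637466431, -0.15339097380638123), (0.08434341847896576, 0.013722171075642109), 69.61752319335938) [0.1522 0.1538 0.1547]
  slope [0.0134 0.0102 0.1174]
top flange z 0.1183 circle ((0.6007387042045593, -0.1556924730539322), 0.03856077790260315)
  handle ((0.5989285111427307, -0.15046890079975128), (0.08252546191215515, 0.015330628491938114), 71.81310272216797) [0.1529 0.1554 0.1565]
  slope [-0.0097  0.0086  0.1184]
26.675 [-0.25960412  0.4646792  -0.21258521] [ 0.54866472 -0.29314746  0.2203262 ] 0.08704177400949047
```

View pics/end.png

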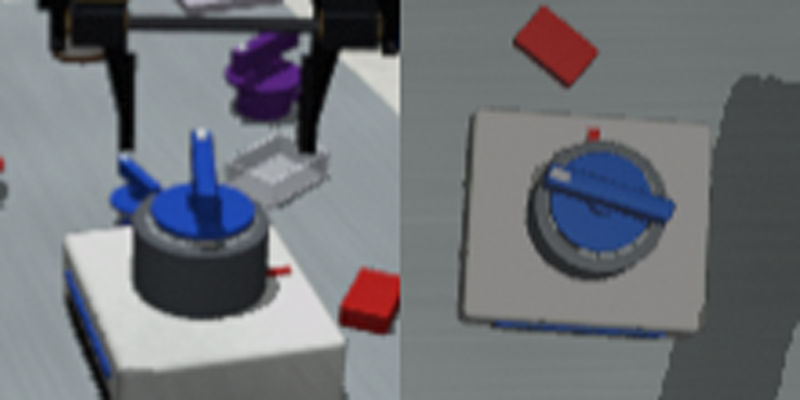

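The end picture shows the cap seated flat, with its bar at about 70° (white mark at (560,175)). The flange top is at about 0.118 m, which is what a locked cap should give, and the gripper is clear. I'm handing it in.

```bash
python3 -c "
from h import *
print(env.sign_off())"
```

```text
the job is handed in; nothing more can be done
None
```

The blue cap is in the port, twisted clockwise about 65° to a firm stop and let go. I handed the job in at about 27 s of the 72 s allowed; no verdict was reported.

**Last checks**
- **Height:** the flange top is at about 0.118 m, as expected for a locked cap. The handle centre works out at about 31 to 32.5 mm above the mouth, under the 33 mm limit.
- **Position:** the handle centre is within about 3 mm of the port axis in both views.
- **Level and lock:** the flange fit shows about 0.01 to 0.02 rad of tilt, within measuring noise. The bar stayed near 70° after release, so the cap has not turned back.
- **Forces:** the push on the cap was about 11 N, and twisting ended at 0.34 N m on the stop. After release the gripper was clear and read no load.

**What failed or disagreed**
- **Two empty grasps:** the first two grasps closed on nothing. The real fingertips are about 32 mm higher than the stated tool geometry says. I measured this from the depth picture, corrected for it, and the third grasp held. The cap had not moved.
- **Camera offset:** the side and top cameras disagree by 2 to 3 mm on where the cap sits.
- **Not measured:** I could not read the seal's compression directly; I took it from the height and the force. I also did not measure whether the other things on the bench had moved. The arm felt no contact with any of them.

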